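# Find where the key-tray lid binds and back it off

## Robot

A 7-joint arm with a two-finger parallel gripper is mounted at the origin on the work surface. World frame = base frame: x ahead of the robot, y to its left, z up, the work surface at z = 0. Lengths are in m, angles in rad, forces in N, time in s.
With the tool pointing down it reaches from about 0.4 to 0.9 m from the base axis. Payload 5.6 kg.
Tool frame: the origin (TCP) lies midway between the tips of the shut fingers; the grasp point (between the pads) lies 19 mm behind it; z points along the fingers, y is the line along which they close (so a half turn about z gives the same grasp; the last joint's range is limited). The gripper opens to 92 mm and grips with 3 to 60 N. Pads are 20 mm wide; open, the fingers measure 128 mm over their backs; the gripper's body (75 mm by 189 mm) begins 69 mm behind the grasp point.
Start: joints at [-1.381, 0.468, -0.012, 1.603, 0.006, 1.071, -0.056], TCP at [0.15, 0.632, 0.215] pointing down, gripper open.
Joint ranges: [-2.53, 2.53], [-0.31, 2.02], [-1.57, 1.55], [0.28, 2.44], [-1.29, 4.43], [0.15, 1.84], [-2.92, 2.92]. Speed limits (rad/s): [2.57, 2.57, 3.14, 3.14, 3.14, 3.14, 3.14].

## Interface

Orientations are given as a 3x3 rotation matrix whose columns are the frame's x, y, z axes.
In Python, from station import env, effector, solver, viewer, workorder, search_frame, tip_of gives the robot as it stands. Calls block until the motion is done:
- env.reach(position, orientation): joint-space move of the TCP to a pose.
- env.movel(position, frame=None, rate=0.15): straight line of the TCP; frame=None keeps the orientation; rate is the mean speed in m/s.
- env.goto_joints(angles): joint-space move.
- effector.release() and effector.grasp(squeeze=None): open the fingers fully, or close them until they stop; squeeze is the grip in N (None keeps the last).
- env.pause(seconds).
- solver.inverse_kinematics(position, orientation): joint angles nearest the present ones, or None.
- env.sense(): the state.
- viewer.read_camera(name): name is "scene" or "side" or "wrist"; returns (picture, depth): 420x560x3 uint8, red, green, blue; 420x560 float32, m along the optical axis (not along the pixel's ray), 0 where there is no reading.
- viewer.camera_info(name): a dict with "intrinsics" (3x3 intrinsics, pixels), "eye" and "rotation" of the camera in the world; the wrist camera has in their place "T_tool_cam" (4x4, takes a point from camera to tool coordinates, whose origin is the TCP and whose axes are the flange's). Camera axes: x right, y up, looking along -z (the intrinsics and any distortion apply to the point x, -y, -z); pixel columns grow to the right and rows downward; lengths in m; the calibration is good to about 2 mm. A picture is of the moment at which its call begins: read the wrist's pose just before it. camera_info takes no time and is no camera call.
A pose or a line that the arm cannot do raises env.PlanningError and nothing moves.
- workorder.finish_job(): hands the job in; it is judged then, once.
Trained networks look in the newest picture that a camera, given by its name, has taken for a name from the list of things; names that differ only in an ending like _2 or _b are one class to them, and where a whole thing is asked for, a point or a joint stands for the part that bears it (a point fixed in the world has none). Each returns a list of dicts, best first, with "score" (0 to 1); they miss things now and then, are a little off and sometimes report something else, mostly with a low value. They report only what shows in the picture. A call takes as long as a camera call.
- search_frame(camera, name): "at" ([x, y, z] in m, in world coordinates, good to about 4 mm: the middle of the surface that is visible of it).
- tip_of(camera, name): "at" ([x, y, z] in m, in world coordinates, good to about 4 mm: a listed point, or the origin of a listed thing).
The state is a dict: "t": time; "joint_positions": joint angles; "joint_velocities": joint speeds; "tau": joint torques, N m; "ee_pos": TCP position; "tcp_rot": TCP orientation; "wrist_force": force on the tool from outside, world axes, zero at the start; "moment": the same for the moment, N m; "gripper_width": finger opening in m; "grasp_force": force on a finger pad.
Only numpy, scipy, OpenCV 4.12 (cv2) and the standard library are available. Lean on these libraries where they do the work, as an engineer would, in place of code of your own. Each camera call takes 0.05 s, during which the arm holds its last target. There are 200 camera calls.

## Task

Two slide-lid key trays stand on the hallway ledge; the rails of the one whose lid has a straight bar pull are buckled. Slide that lid along its tray towards the buckle until it binds against it, then back it off so that a gap of about four centimetres is left between lid and buckle, ready for the rails to be straightened, and let go. Leave the lid with the round knob where it is and do not knock the vase over.

Things in the scene. Friction and masses are not known exactly. Their poses are not given: they have to be found in the camera images.
- bar_pull (a point): Centre of the upright steel bar pull on the lid to slide: 12 mm thick along the track, 50 wide, 32 tall, mid on the lid's top (16 mm below this point). Pale plywood lid: 100 mm long (leading edge 50 mm ahead along +x), 96 wide, 8 thick; 1-2 N friction, stays where left, starts 75-185 mm short of the buckle. Frame x: slide direction, away from the robot; z up. Tray fixed, 340 x 96, rails 49 high.
- tight_spot (a point): The buckle: two bright humps (paint rubbed off), one on each dark rail of that tray, 24 mm long, 14 wide, 12 high. This point: midway between the rails, at the humps' near face, 55 mm above the ledge; it does not move. x as for bar_pull. The lid's edge meets the humps when bar_pull is 50 mm short of here along x; they give springily, about 0.8 N per mm for 12 mm, then are solid. The lid cannot pass.
- knob_pull (a point): Centre of the round steel knob (30 mm across, 32 tall) on the lid of the other tray, same wood and size, its rails straight. To be left alone. The trays stand side by side, 280 to 420 mm apart, lengthwise away from the robot; either may be the left one.
- vase: Empty blue glass vase, 190 mm tall, up to 90 mm wide, standing on the ledge to the left of the trays. Origin at the centre of its underside, z up. Bystander.

How it is judged:
By the outcome, as a careful person would: the job done as asked, in the order asked, and still so for the second after the job is handed in, with the robot touching nothing.
It also fails if it takes over 35 s, if anything falls off the work surface, if the arm or the gripper's body presses on something with over 40 N, if the wrist force passes 120 N, or if a joint passes its speed limit or range.

## Working session

There is one attempt and no reset: what is moved stays moved. The work goes in short steps, each a Python script; the robot and the scene stay as the last script left them, time stands still between calls to the robot, and variables do not carry over. Pictures are saved under pics/ and viewed, at most 10 in all, crops included, and the job is handed in when it is done.

```bash
ls; mkdir -p pics
python3 - <<'E'
from station import *
import cv2,numpy as np
s=env.sense();print(s['t'],s['ee_pos'],s['tcp_rot'])
ims=[]
for c in('scene','side'):
    p,d=viewer.read_camera(c);ims.append(p[:,:,::-1])
    i=viewer.camera_info(c);print(c,np.round(i['eye'],3),np.round(i['rotation'],2).tolist())
    for n in('bar_pull','tight_spot','knob_pull','vase'):
        print(n,[(round(r['score'],2),np.round(r['at'],3).tolist()) for r in tip_of(c,n)[:3]])
    cv2.imwrite(f'pics/{c}.png',ims[-1])
E
```

```text
pics
0.0 [0.14987467 0.63190398 0.21365335] [[-9.73012912e-01  2.30750509e-01 -2.75190432e-04]
 [ 2.30750638e-01  9.73011409e-01 -1.71518407e-03]
 [-1.28016166e-04 -1.73239661e-03 -9.99998491e-01]]
scene [ 1.051 -0.245  0.712] [[0.61, -0.56, 0.56], [0.8, 0.44, -0.42], [-0.01, 0.7, 0.71]]
bar_pull [(0.65, [0.46, -0.18, 0.072])]
tight_spot []
knob_pull [(0.69, [0.535, 0.16, 0.074])]
vase [(0.63, [0.589, 0.449, 0.0]), (0.2, [0.459, -0.178, 0.07])]
side [0.486 0.682 0.636] [[-0.99, 0.1, -0.08], [-0.13, -0.67, 0.73], [0.02, 0.74, 0.68]]
bar_pull [(0.67, [0.463, -0.182, 0.072]), (0.6, [0.533, 0.16, 0.072])]
tight_spot [(0.58, [0.682, -0.225, 0.056])]
knob_pull [(0.98, [0.536, 0.157, 0.074])]
vase [(0.94, [0.592, 0.453, 0.001])]
```

View pics/scene.png

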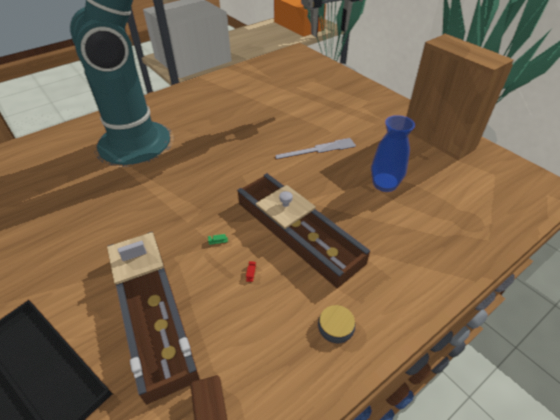

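View pics/side.png

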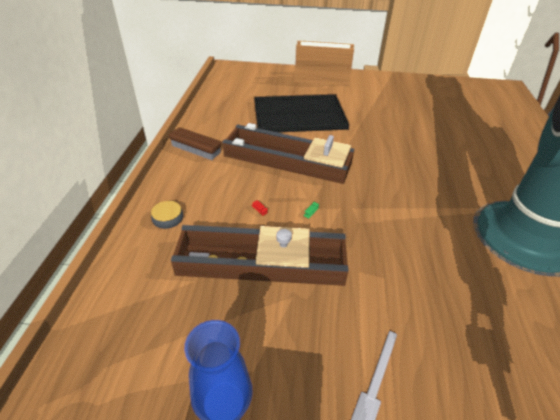

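The bar-pull tray is the right-hand one: bar at scene (132,252), humps at (137,367) and (185,347). Its axis is yawed about -11°. The networks agree with this. The side picture shows the vase at (218,375), well clear. Next I'll raise the arm over it and look from close by.

```bash
cat > h.py <<'E'
from station import *
import numpy as np, cv2
def R(a,flip=1):   # tool down, tool y along track direction a
    y=flip*np.array([np.cos(a),np.sin(a),0]); z=np.array([0,0,-1.]); return np.column_stack([np.cross(y,z),y,z])
def world(cam,d,uv,pose=None):
    i=viewer.camera_info(cam); K=np.array(i['intrinsics']); uv=np.atleast_2d(uv).astype(int)
    z=d[uv[:,1],uv[:,0]]; p=np.c_[(uv[:,0]-K[0,2])/K[0,0]*z,-(uv[:,1]-K[1,2])/K[1,1]*z,-z]
    if pose is None: return p@np.array(i['rotation']).T+np.array(i['eye'])
    T=np.array(i['T_tool_cam']); return (p@T[:3,:3].T+T[:3,3])@pose[1].T+pose[0]
E
python3 - <<'E'
from h import *
print(np.round(viewer.camera_info('wrist')['T_tool_cam'],3).tolist())
s=env.sense(); env.movel(s['ee_pos']+[0,0,.12],rate=.3)
q0=env.sense()['joint_positions']
best=None
for f in(1,-1):
    q=solver.inverse_kinematics(np.array([.53,-.20,.34]),R(-.2,f)); print(f,None if q is None else np.round(q,2))
    q2=solver.inverse_kinematics(np.array([.46,-.18,.063]),R(-.2,f)); print(None if q2 is None else np.round(q2,2))
    if q is not None and (best is None or abs(q-q0).max()<abs(best-q0).max()): best,F=q,f
env.goto_joints(best); print('flip',F)
s=env.sense();print(s['t'],s['ee_pos'],s['wrist_force'])
p,d=viewer.read_camera('wrist');cv2.imwrite('pics/w1.png',p[:,:,::-1]);np.savez('w1.npz',p=p,d=d,pos=s['ee_pos'],rot=s['tcp_rot'])
for n in('bar_pull','tight_spot'):
    print(n,[(round(r['score'],2),np.round(r['at'],3).tolist()) for r in tip_of('wrist',n)[:3]])
E
```

```text
[[0.0, 0.955, 0.298, 0.086], [1.0, -0.0, 0.0, -0.001], [0.0, 0.298, -0.955, -0.171], [0.0, 0.0, 0.0, 1.0]]
1 [-0.66  0.43  1.31  1.71 -0.43  1.34  0.53]
[-0.39  0.59  0.89  2.13 -0.69  0.74  0.75]
-1 [-0.68  0.47  1.37  1.71 -0.47  1.35 -2.57]
[-0.63  0.94  1.34  2.14 -1.1   1.08 -2.03]
flip 1
4.25 [ 0.53041297 -0.19914305  0.33982679] [0.04184066 0.12070373 0.2022318 ]
bar_pull [(0.73, [0.464, -0.179, 0.077])]
tight_spot []
```

View pics/w1.png

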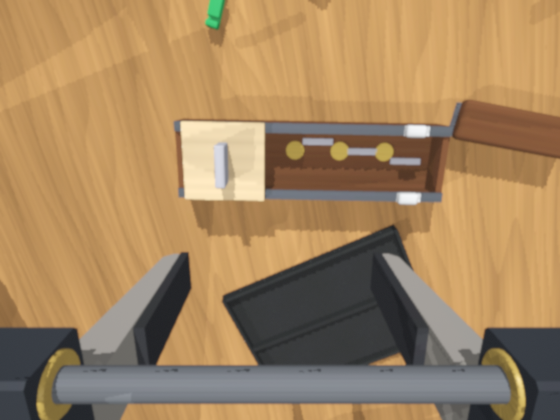

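The wrist picture shows the lid at (182–265, 122–200), the bar at (221,165) and the humps at (417,130) and (408,198). I'll measure the axis from these.

Run:
```python
from h import *
w=np.load('w1.npz');p,d=w['p'],w['d'];pose=(w['pos'],w['rot'])
vv,uu=np.mgrid[100:215,165:460];uv=np.c_[uu.ravel(),vv.ravel()]
P=world('wrist',d,uv,pose);c=p[uv[:,1],uv[:,0]].astype(int)
z=P[:,2];sat=c.max(1)-c.min(1);ok=d[uv[:,1],uv[:,0]]>0
hump=ok&(c.min(1)>170)&(sat<30)&(uv[:,0]>390)&(z>.04)
lid=ok&(abs(z-.055)<.008)&(c.min(1)>110)&(sat>25)&(uv[:,0]<275)
bar=ok&(z>.078)&(uv[:,0]<275)&(uv[:,0]>190)
rail=ok&(abs(z-.048)<.007)&(c.max(1)<130)&(uv[:,0]>275)&(uv[:,0]<400)
for n,m in(('hump1',hump&(uv[:,1]<165)),('hump2',hump&(uv[:,1]>=165)),('lid',lid),('bar',bar)):
    q=P[m];print(n,m.sum(),np.median(q,0).round(4),cv2.minAreaRect(q[:,:2].astype(np.float32)) if len(q) else '')
for n,m in(('railL',rail&(uv[:,1]<140)),('railR',rail&(uv[:,1]>185))):
    q=P[m];v=cv2.fitLine(q[:,:2].astype(np.float32),cv2.DIST_HUBER,0,.01,.01).ravel();print(n,m.sum(),v,np.arctan(v[1]/v[0]))
```

```text
hump1 271 [ 0.6967 -0.1887  0.0608] ((0.7004939317703247, -0.18947215378284454), (0.01255627442151308, 0.032139334827661514), 77.98939514160156)
hump2 262 [ 0.6793 -0.2698  0.0606] ((0.6826557517051697, -0.27192649245262146), (0.013291733339428902, 0.03218941390514374), 75.45519256591797)
lid 5800 [ 0.4649 -0.1768  0.0587] ((0.45591723918914795, -0.17937496304512024), (0.09639593958854675, 0.11072982847690582), 77.62250518798828)
bar 509 [ 0.4624 -0.1786  0.0903] ((0.461075097322464, -0.1803889274597168), (0.05034048855304718, 0.012302638962864876), 77.69678497314453)
railL 914 [ 0.9808527  -0.19475104  0.61080587 -0.17106697] -0.19600362
railR 822 [ 0.97791904 -0.208984    0.60192496 -0.25418285] -0.21053591
```

```bash
cat >> h.py <<'E'
A=-.211; U=np.array([np.cos(A),np.sin(A),0]); B=np.array([.4617,-.1795,.065])
def st(tag=''):
    s=env.sense(); f=np.array(s['wrist_force']); print(tag,round(s['t'],2),'along',round(float((s['ee_pos']-B)@U),4),'F.u',round(float(f@U),2),'F',f.round(1),'w',round(s['gripper_width'],4),'g',round(s['grasp_force'],1)); return s
E
python3 - <<'E'
from h import *
env.reach(B+[0,0,.07],R(A)); st()
env.movel(B,rate=.12); st('down')
effector.grasp(squeeze=20); st('grasp')
env.movel(B+U*.06,rate=.08); st()
s=st(); p,d=viewer.read_camera('scene'); cv2.imwrite('pics/g1.png',p[:,:,::-1])
E
```

```text
5.28 along 0.0016 F.u 0.07 F [ 0.  -0.1 -0.2] w 0.0917 g 0.0
down 6.01 along 0.0007 F.u -0.81 F [-0.7  0.6  0.5] w 0.0924 g 0.0
grasp 7.19 along 0.0001 F.u 0.34 F [ 0.2 -0.6 -0. ] w 0.0116 g 20.0
 8.09 along 0.0604 F.u 1.99 F [ 1.6 -2.2 -1. ] w 0.0118 g 20.0
 8.09 along 0.0604 F.u 1.99 F [ 1.6 -2.2 -1. ] w 0.0118 g 20.0
```

View pics/g1.png

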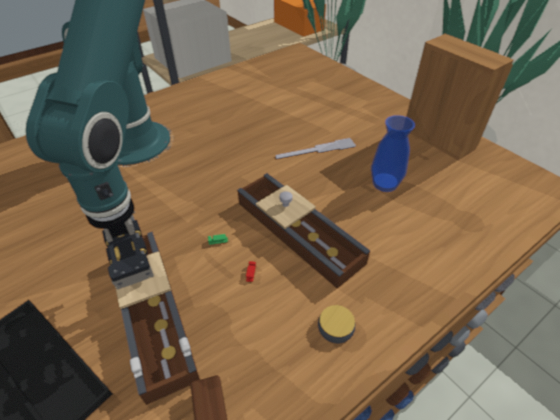

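The lid follows the gripper: its edge is now near (165,295), and the humps are still ahead at (137,367) and (185,347). Next I'll slide on and feel for the buckle.

Run:
```python
from h import *
env.movel(B+U*.15,rate=.08); st()
base=[]
for k in range(18):
    a=.152+.002*k
    env.movel(B+U*a,rate=.02); env.pause(.1); s=st(a); f=s['wrist_force']@U
    base.append(f)
    if f<np.median(base[:4])-5: break
```

```text
9.42 along 0.1506 F.u 0.33 F [-0.7 -5.1 -0.7] w 0.012 g 20.0
0.152 9.77 along 0.1522 F.u -0.28 F [-1.2 -4.4  0.5] w 0.0119 g 20.0
0.154 10.12 along 0.1542 F.u 0.24 F [-0.9 -5.5  0.4] w 0.0117 g 20.0
0.156 10.47 along 0.1562 F.u -0.79 F [-1.9 -5.1 -0.3] w 0.0119 g 20.0
0.158 10.82 along 0.1581 F.u 0.02 F [-1.3 -5.9  0.9] w 0.0115 g 20.0
0.16 11.17 along 0.1601 F.u -0.11 F [-1.3 -5.5  0.6] w 0.0119 g 20.0
0.162 11.52 along 0.1621 F.u -0.1 F [-1.3 -5.6  0.7] w 0.0119 g 20.0
0.164 11.87 along 0.1641 F.u -0.17 F [-1.3 -5.2  0.2] w 0.0122 g 20.0
0.166 12.22 along 0.1661 F.u -0.12 F [-1.2 -5.2 -0.8] w 0.0121 g 20.0
0.16799999999999998 12.57 along 0.1681 F.u -1.35 F [-2.5 -5.1 -0.1] w 0.0117 g 20.0
0.16999999999999998 12.92 along 0.1701 F.u -0.69 F [-1.8 -5.3  0.1] w 0.0119 g 20.0
0.172 13.27 along 0.172 F.u -0.21 F [-1.2 -4.7  0.1] w 0.0121 g 20.0
0.174 13.62 along 0.1736 F.u -1.12 F [-2.4 -6.1  2.3] w 0.0119 g 20.0
0.176 13.97 along 0.1752 F.u -3.43 F [-4.5 -4.8  2.8] w 0.0119 g 20.0
0.178 14.32 along 0.1768 F.u -4.14 F [-5.1 -4.1  3.5] w 0.0116 g 20.0
0.18 14.67 along 0.1784 F.u -5.97 F [-6.9 -3.8  5. ] w 0.0119 g 20.0
```

Contact came at about 0.172 along the track, with a clear spring rise to 6 N. I'll back off to 0.132, release and check.

Run:
```python
from h import *
env.movel(B+U*.132,rate=.05); env.pause(.2); st('back')
effector.release(); s=st('rel')
env.movel(s['ee_pos']+[0,0,.1],rate=.12)
env.movel(env.sense()['ee_pos']-U*.03+[0,0,.16],rate=.25)
s=st(); pose=(s['ee_pos'],s['tcp_rot'])
p,d=viewer.read_camera('wrist');cv2.imwrite('pics/w2.png',p[:,:,::-1])
vv,uu=np.mgrid[60:260,60:540];uv=np.c_[uu.ravel(),vv.ravel()]
P=world('wrist',d,uv,pose);c=p[uv[:,1],uv[:,0]].astype(int);z=P[:,2];sat=c.max(1)-c.min(1);a=(P-B)@U;l=(P-B)@[-U[1],U[0],0]
near=(abs(l)<.065)&(d[uv[:,1],uv[:,0]]>0)
h=near&(c.min(1)>170)&(sat<30)&(abs(z-.06)<.012)&(a>.19)&(a<.27)
b=near&(z>.08)&(z<.1)&(a>.08)&(a<.2)
lid=near&(abs(z-.058)<.008)&(c.min(1)>110)&(sat>25)&(a<.22)
for n,m in(('humpL',h&(l>0)),('humpR',h&(l<0)),('bar',b),('lid',lid)): print(n,m.sum(),np.percentile(a[m],[2,50,98]).round(4))
for cam in('wrist','side'):
    if cam=='side': viewer.read_camera(cam)
    for n in('bar_pull','tight_spot','knob_pull','vase'):
        print(cam,n,[(round(r['score'],2),np.round(r['at'],3).tolist(),round(float((r['at']-B)@U),4)) for r in tip_of(cam,n)[:2]])
print(env.sense()['t'])
```

```text
back 15.97 along 0.1323 F.u 0.61 F [-0.6 -5.7 -0.1] w 0.0116 g 20.0
rel 17.21 along 0.132 F.u -0.45 F [-0.4  0.1  0.3] w 0.092 g 0.0
 18.99 along 0.1009 F.u 0.83 F [ 0.8 -0.  -0.3] w 0.0922 g 0.0
humpL 295 [0.2202 0.2323 0.25  ]
humpR 278 [0.2197 0.2322 0.249 ]
bar 503 [0.1251 0.1308 0.1368]
lid 6139 [0.0829 0.1282 0.1792]
wrist bar_pull [(0.87, [0.589, -0.208, 0.076], 0.1306)]
wrist tight_spot []
wrist knob_pull []
wrist vase []
side bar_pull [(0.77, [0.591, -0.211, 0.075], 0.133)]
side tight_spot [(0.41, [0.679, -0.22, 0.054], 0.2207)]
side knob_pull [(0.81, [0.538, 0.159, 0.075], 0.0035)]
side vase [(0.97, [0.593, 0.456, 0.004], -0.0052)]
19.4917
```

View pics/w2.png

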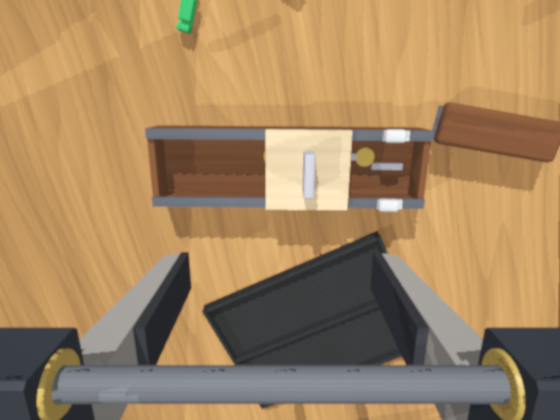

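The lid's leading edge is at column 350 and the humps start at about 385 and 378. The measured gap is about 39–40 mm, the gripper is clear, and the knob lid and vase haven't moved.

```bash
python3 -c "
from station import *
print(workorder.finish_job())"
```

```text
the job is handed in; nothing more can be done
None
```

The bar-pull lid was slid into the buckle until it bound at about 6 N, backed off to a gap of about 40 mm and released; the knob lid and vase were not touched, and the job was handed in at about 19.5 s.

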